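# Make up a dosing kit and a labelling kit from the barred vial rack

## Robot

A 7-joint arm with a two-finger parallel gripper is mounted at the origin on a cart in front of the work surface, level with it; the furniture and walls round the work are solid. World frame = base frame: x ahead of the robot, y to its left, z up, the work surface at z = 0. Lengths are in m, angles in degrees, forces in N, time in s.
With the tool pointing down it reaches from about 0.375 to 0.925 m from the base axis. Payload 3.1 kg.
Tool frame: the origin (TCP) lies on the centre line of the jaws, within the pads' length; the fingertips stand 14 mm ahead of it and the grasp point (between the pads) lies 5 mm behind it; z points along the fingers, y is the line along which they close (so a half turn about z gives the same grasp; the last joint's range is limited). The gripper opens to 85 mm and grips with 20 to 120 N. Pads are 22 mm wide; open, the fingers measure 114 mm over their backs; the gripper's body (76 mm by 85 mm) begins 54 mm behind the grasp point. The pads swing forward as they close: fully open they stand 13 mm farther back than shut.
Start: joints at [66.646, 21.939, 2.515, 91.553, -1.026, 66.532, -2.859], TCP at [0.198, -0.619, 0.245] pointing down, gripper open.
Joint ranges: [-149.38, 149.38], [-23.57, 123.04], [-84.95, 90], [0, 143.3], [-89.99, 269.99], [3.08, 112.72], [-163.45, 163.45]. Speed limits (degrees/s): [159.86, 159.86, 180, 180, 180, 180, 180].

## Interface

Orientations are given as [roll, pitch, yaw] about the fixed x, y, z axes, in that order (R = Rz(yaw) Ry(pitch) Rx(roll)).
In Python, from rig import robot, claw, planner, optics gives the robot as it stands. The module is installed in compiled form; this text tells all that it offers. Calls block until the motion is done:
- robot.goto(position, orientation): joint-space move of the TCP to a pose.
- robot.servo_line(position, ori=None, feed=0.15, max_force=None): straight line of the TCP; ori=None keeps the orientation; feed is the mean speed in m/s. With max_force (N) it stops when the force on the tool has changed by that much, and returns True; else False.
- robot.move_j(angles): joint-space move.
- claw.set_gripper(opening, grasp_force=None): opening from 0.0 (shut) to 1.0 (fully open); grasp_force is the grip in N (None keeps the last); returns when the fingers have stopped.
- robot.sleep(seconds).
- planner.solve_ik(position, orientation): joint angles nearest the present ones, or None.
- robot.sense(): the state.
- optics.capture(name): name is "scene" or "side" or "wrist"; returns a dict with "frame" (420x560x3 uint8, blue, green, red), "mtx" (3x3 intrinsics, pixels), "k1" (the pictures are not rectified: a ray, as slopes to the right and down, at radius r is drawn at 1 + k1 r^2 times it, then the intrinsics apply), "R" (3x3) and "t" (3): a world point X has camera coordinates R X + t. Camera axes: x right, y down, z forward; pixel columns grow to the right and rows downward; lengths in m; the calibration is good to about 2 mm. A picture is of the moment at which its call begins. There is no depth.
A pose or a line that the arm cannot do raises robot.PlanningError and nothing moves.
- robot.job_done(): hands the job in; it is judged then, once.
The state is a dict: "time": time; "joint_positions": joint angles; "qvel": joint speeds; "joint_efforts": joint torques, N m; "ee_pos": TCP position; "ee_rot": TCP orientation; "ft_force": force on the tool from outside, world axes, zero at the start; "torque": the same for the moment, N m; "grip_width": opening from 0.0 (shut) to 1.0 (fully open); "grip_force": force on a finger pad.
Only numpy, scipy, OpenCV 4.12 (cv2) and the standard library are available. Lean on these libraries where they do the work, as an engineer would, in place of code of your own. Each camera call takes 0.05 s, during which the arm holds its last target. There are 200 camera calls.

## Task

Lift the red retaining bar out of the vial rack and lay it in the two green V saddles of its rest before any vial leaves the rack. Then make up two kits: in the blue tray the red rubber bulb, standing in the big bay, and the blue-capped vial; in the yellow tray the marker pen, flat in the long front bay, and the white-capped vial. Each vial stands in its tray's small square white-floored bay at the back left, kept upright all the way; leave the black-capped vial in the rack.

Things in the scene. Friction and masses are not known exactly. Their poses are not given: they have to be found in the camera images.
- vial_rack: White block, 204 (y) x 56 (x) x 24 mm, fixed; origin centre of underside. Three 28 mm square pockets at y -50, 0, +50, x 0, floor 6 mm up, 18 deep. Brackets at y -90, +90, 10 mm thick, 82 high, with 14 mm slots open upward, hold the bar with its axis at x +6, z 70 mm, over the caps (tops at 58): no vial comes out until the bar is lifted straight up.
- retaining_bar: Red round bar, 10 mm diameter, 220 mm long with a black 16 mm knob (12 long) on each end, 70 g. Origin on its axis at mid length; its y runs along it (x and z may be turned about it). Starts in the rack's brackets, parallel to the rack's y. Grip at mid length, fingertips no lower than 60 mm above the worktop, to clear the cap below.
- bar_rest: Rest for the bar, fixed: aluminium plate 150 (y) x 56 (x) x 6 mm with two green V saddles at y -60 and +60 mm, 12 mm thick, each V 34 mm wide at its mouth, 31 mm above the worktop. The bar lies in both along the rest's y, roughly centred, its axis then at x 0, 21 mm above the worktop. Origin centre of underside.
- blue_tray: Blue kit tray, 160 (y) x 96 (x) mm, fixed; floor 3 mm thick, walls 3 mm thick, tops 11 mm above the worktop. Origin centre of underside, +x to the back, +y to the left. The small square vial bay (white floor) is 46 x 46 mm, centred at x +22, y +54 mm. The big bay for the bulb is 90 (x) x 106 (y) mm, centred at x = 0, y = -25 mm. The front left corner is solid to wall height.
- yellow_tray: Yellow kit tray, 160 (y) x 96 (x) mm, fixed; floor 3 mm thick, walls 3 mm thick, tops 11 mm above the worktop. Origin centre of underside, +x to the back, +y to the left. The small square vial bay (white floor) is 46 x 46 mm, centred at x +22, y +54 mm. The long bay for the pen is 41 (x) x 154 (y) mm, centred at x = -24, y = 0. The third bay stays empty.
- vial_blue: Glass vial with screw cap, 21 mm diameter, 52 mm tall, 18 g. Origin centre of underside, z up. Starts upright in one of the rack's pockets (which one varies), underside 6 mm above the worktop. Grip round the cap, some 42 mm above the underside. This one has a blue cap and pinkish contents.
- vial_white: Glass vial with screw cap, 21 mm diameter, 52 mm tall, 18 g. Origin centre of underside, z up. Starts upright in one of the rack's pockets (which one varies), underside 6 mm above the worktop. Grip round the cap, some 42 mm above the underside. This one has a white cap and whitish contents.
- vial_black: Glass vial with screw cap, 21 mm diameter, 52 mm tall, 18 g. Origin centre of underside, z up. Starts upright in one of the rack's pockets (which one varies), underside 6 mm above the worktop. Grip round the cap, some 42 mm above the underside. This one has a black cap and green contents, and stays in the rack.
- marker_pen: Marker pen with white barrel and black cap, 132 mm long (its y), 18 mm wide, 18 mm high, 18 g, lying on the worktop. Origin under its middle at its underside, z up.
- rubber_bulb: Red pipette filler bulb standing on its base with its narrow neck up: 55 mm diameter at the belly (20 to 40 mm up), 72 mm tall, 60 g, stiff. Origin at the centre of its underside, z up.
There are look-alikes about, which are no part of the job. There is more than one size of the rubber_bulb; the job needs the largest.

How it is judged:
By the outcome, as a careful person would: the job done as asked, in the order asked, and still so for the second after the job is handed in, with the robot touching nothing.
It also fails if it takes over 128 s, if anything falls off the work surface, if the arm or the gripper's body presses on something with over 40 N, if the wrist force passes 120 N, or if a joint passes its speed limit or range.

## Working session

There is one attempt and no reset: what is moved stays moved. The work goes in short steps, each a Python script; the robot and the scene stay as the last script left them, time stands still between calls to the robot, and variables do not carry over. Pictures are saved under pics/ and viewed, at most 14 in all, crops included, and the job is handed in when it is done.

```bash
mkdir -p pics; python3 - <<'E'
from rig import robot, claw, planner, optics
import cv2,numpy as np,pickle
d={}
for n in("scene","side","wrist"):
    c=optics.capture(n);d[n]=c;cv2.imwrite(f"pics/a_{n}.png",c["frame"])
    print(n,np.round(c["mtx"],1).tolist(),c["k1"],(-c["R"].T@c["t"]).round(3),c["R"][2].round(3))
pickle.dump(d,open("a.pkl","wb"))
s=robot.sense();print(s)
E
```

```text
scene [[389.0, 0.0, 280.5], [0.0, 389.0, 210.0], [0.0, 0.0, 1.0]] -0.0349774357163314 [ 0.024 -0.543  0.491] [ 0.567  0.665 -0.486]
side [[462.6, 0.0, 276.1], [0.0, 462.6, 215.7], [0.0, 0.0, 1.0]] -0.13461213235085998 [ 0.451 -0.918  0.799] [ 0.053  0.798 -0.6  ]
wrist [[344.9, 0.0, 278.0], [0.0, 344.9, 209.8], [0.0, 0.0, 1.0]] -0.0774905492344105 [ 0.274 -0.594  0.372] [-0.294 -0.091 -0.951]
{'time': 0.15, 'joint_positions': array([66.64496038, 21.98233552,  2.51157626, 91.62872812, -1.02393768,
       66.53320586, -2.85986986]), 'qvel': array([-2.88049576e-02, -9.52168948e-02, -2.20700593e-02, -3.08160986e-01,
        8.30309594e-02,  1.16109975e-04, -1.10800899e-01]), 'joint_efforts': array([ 2.66409559e-03, -4.34052014e+01,  1.02749851e+00, -2.49978054e+01,
        1.08472235e-02,  7.24797355e-03, -1.27318435e-05]), 'ee_pos': array([ 0.19795826, -0.61836306,  0.2441602 ]), 'ee_rot': array([-1.79878431e+02,  7.57917225e-03,  1.77562019e+01]), 'ft_force': array([ 0.09925469, -0.63411648,  0.07731864]), 'torque': array([-0.04675388, -0.01444647,  0.04794391]), 'grip_force': 0.0, 'grip_width': 1.0014765577552631}
```

View pics/a_scene.png

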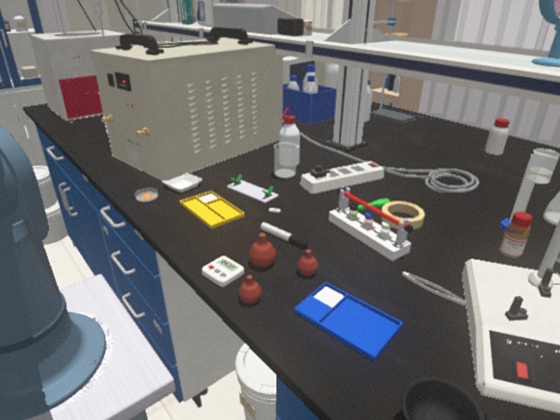

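View pics/a_side.png

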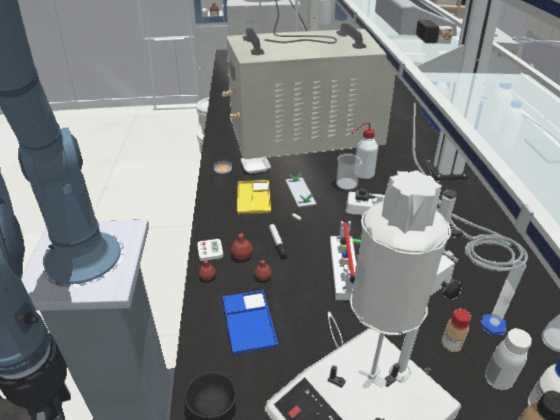

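```bash
cat > h.py <<'E'
import cv2,numpy as np
def ray(c,px):
    px=np.atleast_2d(np.float64(px));K=c["mtx"]
    d=(px-[K[0,2],K[1,2]])/[K[0,0],K[1,1]];u=d.copy()
    for _ in range(8):u=d/(1+c["k1"]*(u**2).sum(1,keepdims=True))
    v=np.c_[u,np.ones(len(u))]@c["R"]
    return -c["R"].T@c["t"],v
def plane(c,px,z):
    o,v=ray(c,px);return o+v*((z-o[2])/v[:,2])[:,None]
def tri(c1,p1,c2,p2):
    o1,a=ray(c1,p1);o2,b=ray(c2,p2);out=[]
    for x,y in zip(a,b):
        s=np.linalg.lstsq(np.c_[x,-y],o2-o1,rcond=None)[0]
        P,Q=o1+s[0]*x,o2+s[1]*y;out.append(np.r_[(P+Q)/2,np.linalg.norm(P-Q)])
    return np.array(out)
def proj(c,X):
    p=np.atleast_2d(X)@c["R"].T+c["t"];u=p[:,:2]/p[:,2:]
    u=u*(1+c["k1"]*(u**2).sum(1,keepdims=True));return u*[c["mtx"][0,0],c["mtx"][1,1]]+[c["mtx"][0,2],c["mtx"][1,2]]
def blobs(c,lo,hi,amin=30,roi=None):
    "HSV blobs: list of (area, centroid, minAreaRect, contour), largest first"
    m=cv2.inRange(cv2.cvtColor(c["frame"],cv2.COLOR_BGR2HSV),np.array(lo),np.array(hi))
    if roi is not None:
        k=np.zeros_like(m);x0,y0,x1,y1=roi;k[y0:y1,x0:x1]=1;m*=k
    m=cv2.morphologyEx(m,cv2.MORPH_CLOSE,np.ones((3,3)))
    cs=cv2.findContours(m,cv2.RETR_EXTERNAL,cv2.CHAIN_APPROX_NONE)[0]
    r=[]
    for k in cs:
        M=cv2.moments(k)
        if M["m00"]>=amin:r.append((M["m00"],(M["m10"]/M["m00"],M["m01"]/M["m00"]),cv2.minAreaRect(k),k))
    return sorted(r,key=lambda t:-t[0])
def quad(k):
    h=cv2.convexHull(k)
    for e in np.linspace(.01,.15,60):
        a=cv2.approxPolyDP(h,e*cv2.arcLength(h,True),True)
        if len(a)<=4:break
    return a[:,0].astype(float)
E
python3 - <<'E'
import pickle;from h import *
np.set_printoptions(precision=3,suppress=True)
d=pickle.load(open("a.pkl","rb"));S,D=d["scene"],d["side"]
for n,lo,hi in(("blue",(105,180,90),(128,255,255)),("yellow",(22,150,100),(34,255,255))):
    for c,N in((S,"S"),(D,"D")):
        b=[x for x in blobs(c,lo,hi,400) if N!="D" or x[1][0]<300]
        b=b[:2]
        for x in b:
            q=quad(x[3]);P=plane(c,q,.011);print(n,N,x[0],x[1],"\n",P[:,:2],P.mean(0))
print("pen",plane(S,[(263,227),(307,246)],.009)[:,:2].tolist(),plane(D,[(272,226),(283,256)],.009)[:,:2].tolist())
print("bar",tri(S,[(340,192),(408,227)],D,[(345,224),(353,278)]))
print("rest",tri(S,[(239,181),(266,194)],D,[(295,180),(306,199)]))
print("bulbs",plane(S,[(262,252),(307,263),(250,291)],.03),plane(D,[(242,248),(263,270),(207,271)],.03))
print("rack base",tri(S,[(329,228),(400,256)],D,[(333,240),(336,299)]))
E
```

```text
blue S 3868.0 (349.3428990003447, 319.6504653567735) 
 [[ 0.491 -0.314]
 [ 0.391 -0.329]
 [ 0.372 -0.174]
 [ 0.468 -0.158]] [ 0.43  -0.244  0.011]
blue D 1925.0 (247.53982683982682, 325.2922077922078) 
 [[ 0.377 -0.173]
 [ 0.475 -0.208]
 [ 0.488 -0.315]
 [ 0.401 -0.327]] [ 0.435 -0.256  0.011]
yellow S 1270.0 (211.66023622047243, 208.63713910761152) 
 [[0.411 0.322]
 [0.505 0.315]
 [0.491 0.147]
 [0.402 0.154]] [0.453 0.235 0.011]
yellow D 779.0 (251.97325631151048, 199.12323491655968) 
 [[0.505 0.258]
 [0.502 0.155]
 [0.413 0.156]
 [0.416 0.322]] [0.459 0.223 0.011]
pen [[0.49980333766177054, 0.07804917961865965], [0.5254344925718099, -0.045345907403842534]] [[0.5064181370836421, 0.08680267963085131], [0.5269171858246334, -0.039021247416406224]]
bar [[ 0.692  0.015  0.064  0.003]
 [ 0.671 -0.192  0.071  0.   ]]
rest [[0.592 0.308 0.017 0.003]
 [0.617 0.215 0.006 0.   ]]
bulbs [[ 0.418 -0.024  0.03 ]
 [ 0.463 -0.11   0.03 ]
 [ 0.328 -0.105  0.03 ]] [[ 0.423 -0.025  0.03 ]
 [ 0.473 -0.109  0.03 ]
 [ 0.339 -0.104  0.03 ]]
rack base [[ 0.669  0.03  -0.022  0.028]
 [ 0.634 -0.208  0.022  0.001]]
```

```bash
python3 - <<'E'
from rig import robot, claw, planner, optics
import pickle;from h import *
np.set_printoptions(precision=3,suppress=True)
d=pickle.load(open("a.pkl","rb"));S,D=d["scene"],d["side"]
print("box",plane(S,[(112,160),(275,170)],0)[:,:2],plane(D,[(240,152),(390,150)],0)[:,:2])
print("hotplate",plane(S,[(465,262),(470,380)],.07)[:,:2]," bottle",plane(S,[(285,178)],0),"stirrer",tri(S,[(530,220)],D,[(510,290)]),"tape",plane(S,[(403,214)],0))
print("light thing pipe",plane(S,[(462,300)],0))
for i,(p,y) in enumerate([((.40,-.24,.22),0),((.42,-.03,.22),0),((.60,-.09,.25),0),((.50,.24,.22),0)]):
    robot.goto(p,[180,0,y])
    c=optics.capture("wrist");c["st"]=robot.sense();pickle.dump(c,open(f"w{i}.pkl","wb"));cv2.imwrite(f"pics/w{i}.png",c["frame"])
    print(c["st"]["time"],c["st"]["ee_pos"],c["st"]["joint_positions"])
a=[cv2.imread(f"pics/w{i}.png") for i in range(4)]
cv2.imwrite("pics/w.png",cv2.resize(np.vstack([np.hstack(a[:2]),np.hstack(a[2:])]),(800,600),interpolation=cv2.INTER_AREA))
for y in(-96,84,174,-6):print("rack yaw",y,planner.solve_ik([.68,-.09,.085],[180,0,y]))
for y in(-75,105):print("rest yaw",y,planner.solve_ik([.605,.26,.03],[180,0,y]))
E
```

```text
box [[0.379 0.751]
 [0.75  0.338]] [[0.42  0.53 ]
 [0.957 0.51 ]]
hotplate [[ 0.648 -0.329]
 [ 0.415 -0.457]]  bottle [[0.735 0.271 0.   ]] stirrer [[ 0.995 -0.304  0.06   0.079]] tape [[ 0.825 -0.088  0.   ]]
light thing pipe [[ 0.635 -0.348 -0.   ]]
1.7833 [ 0.4   -0.241  0.22 ] [ 36.504   4.078 -10.818 116.947   0.911  59.012 -64.886]
2.6833 [ 0.42  -0.032  0.22 ] [ 22.703  -0.667 -23.571 121.802  -0.277  58.808 -90.931]
3.525 [ 0.598 -0.09   0.249] [ 22.923  18.656 -22.232  96.682   7.572  66.3   -91.326]
4.875 [0.501 0.238 0.22 ] [  -0.325   16.357  -33.901  104.877   10.348   61.824 -128.279]
rack yaw -96 [ -24.39    41.579   40.214   93.901  -31.045   56.186 -159.559]
rack yaw 84 [ 29.089  40.145 -34.867  90.936  26.     57.222 -19.744]
rack yaw 174 [ 39.232  46.466 -51.078  90.414  39.448  62.585  62.02 ]
rack yaw -6 [  18.646   36.746  -19.878   91.513   14.507   54.297 -102.097]
rest yaw -75 [ -64.153   50.472   52.752   99.351  -48.035   55.663 -157.125]
rest yaw 105 [  4.832  45.352 -43.314  95.755  37.014  54.161 -37.514]
```

View pics/w.png

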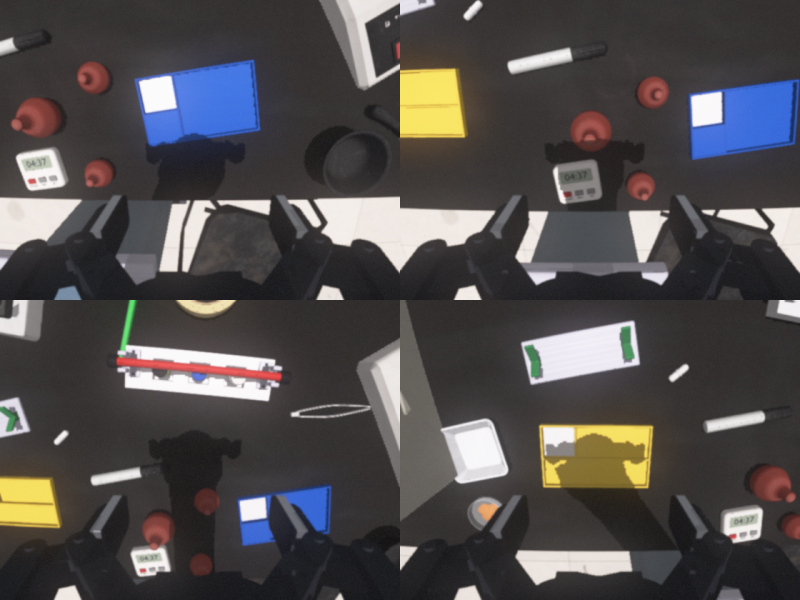

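```bash
python3 - <<'E'
import pickle;from h import *
np.set_printoptions(precision=4,suppress=True)
w=[pickle.load(open(f"w{i}.pkl","rb")) for i in range(4)]
def show(n,c,b,z):
    r=cv2.boxPoints(b[2]);P=plane(c,r,z)[:,:2];q=plane(c,quad(b[3]),z)[:,:2]
    R=cv2.minAreaRect(plane(c,b[3][:,0],z)[:,:2].astype(np.float32)*1000)
    print(n,"area",b[0],"px",np.round(b[1],1),"cen",plane(c,[b[1]],z)[0,:2],"metric rect",np.round(R[0],1),np.round(R[1],1),round(R[2],2))
    return q
print(show("blue",w[0],blobs(w[0],(105,150,40),(128,255,255),400)[0],.011))
print(show("blue w1",w[1],blobs(w[1],(105,150,40),(128,255,255),400)[0],.011))
print(show("yellow",w[3],blobs(w[3],(18,120,40),(36,255,255),400)[0],.011))
for b in blobs(w[3],(45,100,40),(85,255,255),80,(100,0,420,150)):print(show("saddle",w[3],b,.025))
for i in(1,3):
    for b in blobs(w[i],(0,0,140),(180,70,255),300):show("white%d"%i,w[i],b,.009 if i==1 else .006)
for b in blobs(w[1],(0,100,40),(8,255,255),200)+blobs(w[1],(172,100,40),(180,255,255),200):show("bulb",w[1],b,.03)
for b in blobs(w[2],(0,130,90),(6,255,255),300,(100,0,450,150)):print(show("bar",w[2],b,.07))
for b in blobs(w[2],(0,0,150),(180,60,255),800,(100,0,450,150)):print(show("rack",w[2],b,.024))
for b in blobs(w[2],(105,120,60),(128,255,255),20,(100,0,450,150)):show("bluecap",w[2],b,.058)
x=w[2]["frame"][40:150,130:430];cv2.imwrite("pics/x.png",cv2.resize(x,(800,293),interpolation=cv2.INTER_CUBIC))
E
```

```text
blue area 13245.5 px [291.  146.9] cen [ 0.4347 -0.2536] metric rect [ 434.7 -241.3] [ 96.3 159.9] 8.73
[[ 0.4924 -0.3129]
 [ 0.3995 -0.3264]
 [ 0.379  -0.1691]
 [ 0.4694 -0.1564]]
blue w1 area 11312.0 px [490.8 168.5] cen [ 0.4341 -0.2487] metric rect [ 435. -240.] [ 97.3 162.8] 8.46
[[ 0.4925 -0.3131]
 [ 0.3995 -0.3252]
 [ 0.3778 -0.1677]
 [ 0.4696 -0.1548]]
yellow area 13733.0 px [274.5 217.9] cen [0.4628 0.2423] metric rect [458.6 242.6] [161.8 103.6] 89.02
[[0.5068 0.1624]
 [0.4105 0.1638]
 [0.4137 0.3235]
 [0.5086 0.3214]]
saddle area 414.0 px [317.3  60.1] cen [0.6138 0.2035] metric rect [613.8 203.5] [36.8 11.4] 9.2
[[0.6321 0.2007]
 [0.5972 0.1954]
 [0.5954 0.2033]
 [0.6312 0.2093]]
saddle area 403.0 px [186.8  85.1] cen [0.5938 0.3196] metric rect [593.9 319.7] [36.7 13.3] 9.81
[[0.6111 0.3281]
 [0.5946 0.3131]
 [0.5764 0.3152]
 [0.5766 0.3234]]
white1 area 5827.0 px [ 52.9 318.2] cen [0.2532 0.2419] metric rect [253.1 257.2] [103.8 247.5] 25.37
white1 area 2625.5 px [541.1 323.7] cen [ 0.24   -0.3573] metric rect [ 222.8 -370.6] [183.5  60.1] 30.02
white1 area 2295.5 px [3
[... 2315 characters left out ...]
cen [ 0.3429 -0.091 ] metric rect [342.6 -91.2] [42.  41.1] 61.89
bar area 2020.0 px [276.9  95.6] cen [ 0.6806 -0.089 ] metric rect [680.5 -90.9] [198.9   9.3] 84.47
[[ 0.6929  0.0078]
 [ 0.6741 -0.1901]
 [ 0.6665 -0.1873]
 [ 0.6855  0.0076]]
rack area 5168.0 px [279.1 118.4] cen [ 0.659 -0.091] metric rect [660.5 -88.9] [226.1  29.4] 84.53
[[ 0.6818  0.0227]
 [ 0.6588 -0.2023]
 [ 0.6367 -0.1876]
 [ 0.6553  0.0067]]
rack area 3461.5 px [279.5  80.6] cen [ 0.6949 -0.0915] metric rect [694.7 -92.6] [225.5  17.3] 84.48
[[ 0.7053  0.0197]
 [ 0.7122 -0.0005]
 [ 0.6958 -0.1707]
 [ 0.6802 -0.2045]]
bluecap area 97.5 px [277.5 107. ] cen [ 0.6709 -0.0895] metric rect [670.8 -89.9] [14.3  6.9] 89.79
```

View pics/x.png

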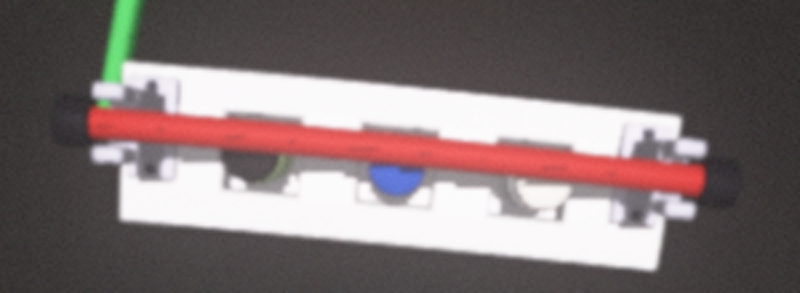

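```bash
cat > act.py <<'E'
from rig import robot, claw, planner, optics
import pickle,sys;from h import *
np.set_printoptions(precision=4,suppress=True)
def st(t):
    s=robot.sense();print(t,"t%.1f"%s["time"],s["ee_pos"],"yaw%.1f"%s["ee_rot"][2],"F",s["ft_force"].round(1),"grip %.3f %.1f"%(s["grip_width"],s["grip_force"]))
def snap(n,cam="wrist"):
    c=optics.capture(cam);pickle.dump(c,open(n+".pkl","wb"));cv2.imwrite(f"pics/{n}.png",c["frame"]);return c
def over(x,y,z,yaw):robot.goto([x,y,z],[180,0,yaw])
def line(x,y,z,yaw=None,feed=.15,f=None):
    r=robot.servo_line([x,y,z],None if yaw is None else [180,0,yaw],feed=feed,max_force=f)
    return r
E
python3 - <<'E'
from act import *
claw.set_gripper(.45,40)
x,y=.680,-.0905
over(x,y,.16,84.5); st("above")
print(line(x,y,.076,feed=.08,f=8)); st("down")
claw.set_gripper(0,40); st("grip")
print(line(x,y,.10,feed=.05)); st("lift")
line(x,y,.20,feed=.15); robot.sleep(.2); st("up")
snap("s1","scene")
line(.6038,.2616,.20,99.7,feed=.25); robot.sleep(.3); st("over rest")
snap("s2"); snap("s3","scene")
a=cv2.imread("pics/s2.png");b=cv2.imread("pics/s3.png")[100:310,150:430]
cv2.imwrite("pics/v1.png",cv2.resize(np.hstack([a,cv2.resize(b,(560,420))]),(800,300),interpolation=cv2.INTER_AREA))
E
```

```text
above t7.1 [ 0.68   -0.0889  0.1602] yaw84.6 F [-0.   0.9 -1.2] grip 0.449 0.0
False
down t8.3 [ 0.6807 -0.0904  0.0768] yaw84.5 F [-0.6  0.1  0.8] grip 0.451 0.0
grip t8.7 [ 0.6805 -0.0905  0.0768] yaw84.5 F [ 0.2 -1.   2.1] grip 0.098 39.0
False
lift t9.3 [ 0.68   -0.0906  0.1002] yaw84.5 F [ 0.7  0.4 -1.7] grip 0.096 39.0
up t10.3 [ 0.679  -0.0906  0.1982] yaw84.5 F [ 0.4  0.5 -0.9] grip 0.097 39.0
over rest t12.3 [0.6042 0.2607 0.1999] yaw99.6 F [ 0.1 -0.2 -1.1] grip 0.096 39.0
```

View pics/v1.png

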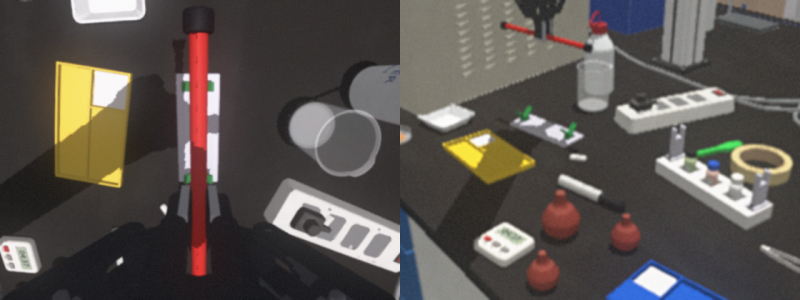

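```bash
python3 - <<'E'
from act import *
x,y=.6038,.2616
line(x,y,.06,feed=.15); 
print(line(x,y,.0265,feed=.04,f=5)); st("down")
claw.set_gripper(.3,40); robot.sleep(.2); st("open")
line(x,y,.20,feed=.15)
snap("s4"); 
over(.60,-.09,.22,84.5); c=snap("s5")
a=cv2.imread("pics/s4.png");b=cv2.imread("pics/s5.png")
cv2.imwrite("pics/v2.png",cv2.resize(np.hstack([a,b]),(800,300),interpolation=cv2.INTER_AREA))
E
```

```text
True
down t14.2 [0.6032 0.2612 0.0277] yaw99.7 F [-0.6 -0.5  3.4] grip 0.095 39.5
open t14.7 [0.6021 0.2603 0.0264] yaw99.7 F [ 0.2 -0.1 -0.3] grip 0.304 0.0
```

View pics/v2.png

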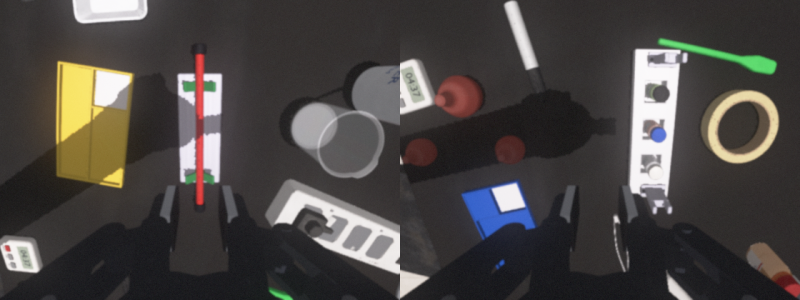

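```bash
python3 - <<'E'
from act import *
L=lambda n:pickle.load(open(n+".pkl","rb"))
c=L("s5")
for n,lo,hi in(("blue",(100,110,50),(130,255,255)),("white",(0,0,150),(180,60,255))):
    for b in blobs(c,lo,hi,40,(320,50,420,300)):print(n,b[0],np.round(b[1],1),plane(c,[b[1]],.058)[0],np.round(cv2.minEnclosingCircle(b[3]),0) if 0 else "")
print("white cap manual",plane(c,[((653-400)*1.4,172*1.4)],.058))
print("black cap manual",plane(c,[((659-400)*1.4,92*1.4)],.058))
a=-np.radians(5.5);R=np.array([[np.cos(a),-np.sin(a)],[np.sin(a),np.cos(a)]])
for yy in(.05,0,-.05):print("pocket",R@[0,yy]+[.674,-.0899])
w=L("w1");P=plane(w,[(151,94),(290,64)],.009);print("pen",P,P.mean(0),np.linalg.norm(P[1]-P[0]))
x=w["frame"][40:120,130:310].astype(float);x=np.clip(x*1.8,0,255).astype(np.uint8)
y=c["frame"][60:300,320:430]
cv2.imwrite("pics/v3.png",np.hstack([cv2.resize(x,(540,240)),cv2.resize(y,(230,502))[131:371]]))
E
```

```text
blue 276.5 [361.6 188.6] [ 0.6739 -0.0891  0.058 ] 
white 11530.5 [354.4 165.4] [ 0.6681 -0.0681  0.058 ] 
white 145.0 [360.6 286.7] [ 0.6712 -0.1864  0.058 ] 
white 67.5 [398.3  80.5] [ 0.7062 -0.0019  0.058 ] 
white cap manual [[ 0.6661 -0.1378  0.058 ]]
black cap manual [[ 0.676  -0.0379  0.058 ]]
pocket [ 0.6788 -0.0401]
pocket [ 0.674  -0.0899]
pocket [ 0.6692 -0.1397]
pen [[ 0.5061  0.089   0.009 ]
 [ 0.5311 -0.0428  0.009 ]] [0.5186 0.0231 0.009 ] 0.1340752657457667
```

View pics/v3.png

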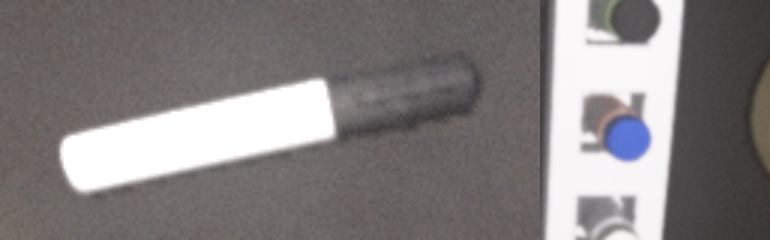

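```bash
python3 - <<'E'
from act import *
x,y=.423,-.021
over(x,y,.17,0);claw.set_gripper(1.0,35)
print(line(x,y,.026,feed=.1,f=6)); st("bulb down")
claw.set_gripper(0,35); st("grip")
line(x,y,.15,feed=.12); st("up")
a=np.radians(8.6);X,Y=np.array([.4347,-.2407])+np.array([-np.sin(a),np.cos(a)])*-.035
line(X,Y,.15,8.6,feed=.2); robot.sleep(.2)
line(X,Y,.05,feed=.1); print(line(X,Y,.0285,feed=.03,f=4)); st("placed")
claw.set_gripper(.85,35); robot.sleep(.2)
line(X,Y,.17,feed=.1); st("away")
# pen
x,y=.518,.0235
claw.set_gripper(.5,30)
over(x,y,.12,100.8); snap("s6")
print(line(x,y,.020,feed=.08,f=6)); st("pen down")
claw.set_gripper(0,30); st("grip")
line(x,y,.12,feed=.12); robot.sleep(.2); snap("s7"); st("up")
a=[cv2.imread(f"pics/s{i}.png") for i in(6,7)]
snap("s8","side")
cv2.imwrite("pics/v4.png",cv2.resize(np.hstack(a+[cv2.imread("pics/s8.png")]),(800,200),interpolation=cv2.INTER_AREA))
E
```

```text
False
bulb down t20.9 [ 0.4236 -0.021   0.0265] yaw-0.0 F [ 0.  -0.3  0.2] grip 1.000 0.0
grip t21.3 [ 0.4235 -0.0211  0.0267] yaw-0.0 F [-0.5  0.   4.4] grip 0.616 35.8
up t22.5 [ 0.4222 -0.021   0.1493] yaw0.0 F [-0.5 -0.2 -0.3] grip 0.614 36.7
True
placed t25.9 [ 0.4395 -0.2751  0.0299] yaw8.6 F [-1.3  1.2  4.1] grip 0.617 37.1
away t28.0 [ 0.4394 -0.275   0.1692] yaw8.6 F [ 0.1  0.5 -0.4] grip 0.854 0.0
False
pen down t31.1 [0.5186 0.0236 0.0206] yaw100.8 F [-0.5  0.2  0.7] grip 0.499 0.0
grip t31.4 [0.5186 0.0236 0.0206] yaw100.8 F [ 0.8 -0.   2.6] grip 0.196 31.4
up t32.6 [0.5175 0.0235 0.1192] yaw100.8 F [-0.3 -0.  -0.4] grip 0.197 31.0
```

View pics/v4.png

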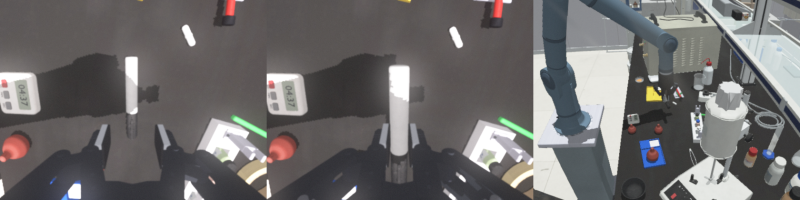

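```bash
python3 - <<'E'
from act import *
x,y=.4352,.2430
line(x,y,.12,89,feed=.25); robot.sleep(.2)
line(x,y,.05,feed=.12); print(line(x,y,.0262,feed=.03,f=4)); st("pen at tray")
claw.set_gripper(.3,30); robot.sleep(.3)
line(x,y,.15,feed=.12); claw.set_gripper(.5,30)
# blue vial, look first
over(.674,-.0893,.16,84.5); c=snap("s9"); st("over blue")
for b in blobs(c,(100,110,50),(130,255,255),40)[:4]:print("blue",b[0],np.round(b[1],1),plane(c,[b[1]],.058)[0])
over(.55,.2,.25,0);snap("s10"); 
cv2.imwrite("pics/v5.png",cv2.resize(np.hstack([cv2.imread("pics/s9.png"),cv2.imread("pics/s10.png")]),(800,300),interpolation=cv2.INTER_AREA))
E
```

```text
False
pen at tray t35.6 [0.4353 0.2432 0.0263] yaw89.0 F [-0.4 -0.1  0.2] grip 0.194 31.0
over blue t39.3 [ 0.6737 -0.0856  0.1604] yaw84.8 F [0.1 0.9 0.8] grip 0.497 0.0
blue 6185.0 [ 47.4 327.3] [ 0.4737 -0.1652  0.058 ]
blue 376.5 [553.6 361.6] [ 0.9072 -0.2463  0.058 ]
blue 105.5 [111.5 377.6] [ 0.5155 -0.2203  0.058 ]
blue 74.0 [276.7 214.3] [ 0.6733 -0.084   0.058 ]
```

View pics/v5.png

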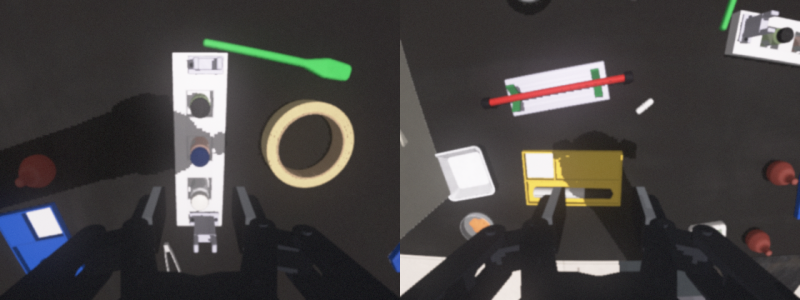

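```bash
python3 - <<'E'
from act import *
def vial(x,y,X,Y,yaw):
    over(x,y,.14,84.5);robot.sleep(.3)
    print(line(x,y,.043,feed=.08,f=6)); st("down")
    claw.set_gripper(0,30); st("grip")
    line(x,y,.08,feed=.06); line(x,y,.16,feed=.12); st("up")
    line(X,Y,.16,yaw,feed=.18); robot.sleep(.3)
    line(X,Y,.06,feed=.12); print(line(X,Y,.0395,feed=.025,f=3)); st("placed")
    claw.set_gripper(.42,30); robot.sleep(.3)
    line(X,Y,.16,feed=.1); st("away")
claw.set_gripper(.5,30)
vial(.6735,-.0888,.4485,-.1835,95)
c=snap("t1"); snap("t2","scene")
cv2.imwrite("pics/v6.png",cv2.resize(np.hstack([cv2.imread("pics/t1.png"),cv2.resize(cv2.imread("pics/t2.png")[150:360,200:480],(560,420))]),(800,300),interpolation=cv2.INTER_AREA))
E
```

```text
False
down t44.4 [ 0.6742 -0.0888  0.0439] yaw84.5 F [-0.2 -1.1 -1. ] grip 0.502 0.0
grip t44.7 [ 0.6741 -0.0889  0.0438] yaw84.5 F [-0.1  0.2  3.1] grip 0.232 29.4
up t46.3 [ 0.6728 -0.089   0.1592] yaw84.5 F [ 0.4 -0.5 -1. ] grip 0.228 29.3
True
placed t49.8 [ 0.4481 -0.1834  0.0406] yaw95.0 F [-0.4 -0.5  3.8] grip 0.233 29.7
away t51.8 [ 0.4479 -0.1833  0.1592] yaw95.0 F [-0.5 -1.2  0.3] grip 0.424 0.0
```

View pics/v6.png

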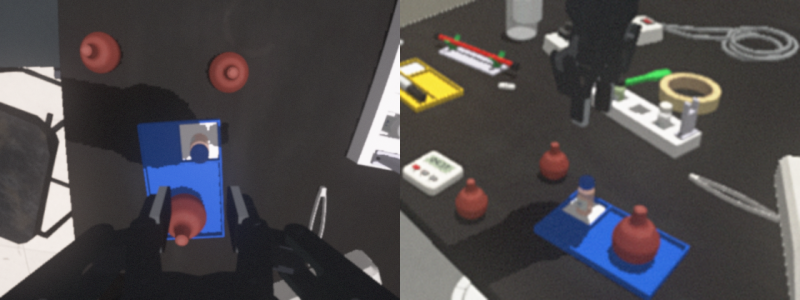

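```bash
python3 - <<'E'
from act import *
def vial(x,y,X,Y,yaw):
    over(x,y,.14,84.5);robot.sleep(.3)
    print(line(x,y,.043,feed=.08,f=6)); st("down")
    claw.set_gripper(0,30); st("grip")
    line(x,y,.08,feed=.06); line(x,y,.16,feed=.12); st("up")
    line(X,Y,.16,yaw,feed=.18); robot.sleep(.3)
    line(X,Y,.06,feed=.12); print(line(X,Y,.0395,feed=.025,f=3)); st("placed")
    claw.set_gripper(.42,30); robot.sleep(.3)
    line(X,Y,.16,feed=.1); st("away")
over(.60,-.12,.2,84.5);claw.set_gripper(.5,30)
vial(.667,-.139,.4822,.2964,89)
over(.48,.1,.28,0);robot.sleep(.3);snap("t3"); snap("t4","scene"); st("end")
cv2.imwrite("pics/v7.png",cv2.resize(np.hstack([cv2.imread("pics/t3.png"),cv2.resize(cv2.imread("pics/t4.png")[150:360,160:440],(560,420))]),(800,300),interpolation=cv2.INTER_AREA))
E
```

```text
False
down t55.0 [ 0.6677 -0.139   0.0439] yaw84.5 F [-0.3  0.1 -0.5] grip 0.501 0.0
grip t55.3 [ 0.6676 -0.1391  0.0438] yaw84.5 F [-0.2 -0.   2.1] grip 0.232 29.4
up t56.9 [ 0.6663 -0.1391  0.1592] yaw84.5 F [-0.1 -0.1 -0.4] grip 0.235 29.4
True
placed t61.6 [0.4819 0.2961 0.0407] yaw89.0 F [ 0.4 -0.   4.6] grip 0.234 29.8
away t63.6 [0.4817 0.2959 0.1592] yaw89.0 F [ 0.5 -0.2 -0.6] grip 0.419 0.0
end t64.9 [0.4798 0.1006 0.2795] yaw0.1 F [-0.1  0.3  0.1] grip 0.419 0.0
```

View pics/v7.png

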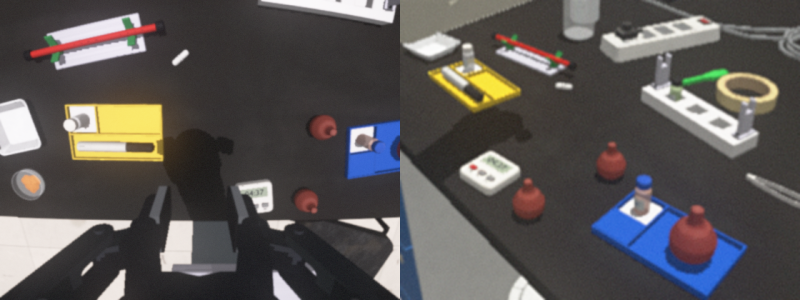

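The last picture shows the bar lying in both saddles at about (95,42) and the white vial upright in the yellow bay at (80,122). The pen is flat in the front bay at (115,146). The blue vial and the big bulb stand in the blue tray at (642,195) and (692,238), and the black-capped vial is still in the rack.

```bash
python3 -c "
from rig import robot
print(robot.job_done())"
```

```text
the job is handed in; nothing more can be done
None
```

The job is done and handed in at about 65 s of robot time: the bar was laid in its rest first, then both kits were made up, and the black-capped vial is still in the rack.

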